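# Take a lift controller's fuse board out of service

## Task

Take the fuse board out of service: first throw the isolator's lever fully over to the rear (off), then pull every cartridge fuse that is fitted out of its spring clips and lay them all down flat in the aluminium tray, not on top of one another, leaving the slim copper neutral link in its clips. Last, hang the marker by its bail on the isolator's hook with its white card facing outward, away from the isolator, and let it hang freely. Leave the other parts on the bench alone.

Things in the scene. Friction and masses are not known exactly. Their poses are not given: they have to be found in the camera images.
- board: fuse board, fixed: black base 140 x 392 x 20 mm. Origin under its centre; x along the fuses, y along the row, z up. Six ways at y = -155, -93, -31, 31, 93, 155 mm, each with two copper C-clips, mouths up, 12 mm wide, at x = -36 and 36 mm. A fuse in them has its axis 54 mm above the table, clip lips reach to 74 mm. Between the two clips of a way nothing stands above the base.
- fuse_a: cartridge fuse, 94 mm long, 0.1 kg: white round ceramic barrel 24 mm in diameter, 42 mm long; next to it at each end a dark square collar 28 x 28 x 4 mm, then a bright round ferrule 22 mm in diameter, 22 mm long. Origin on its axis at mid-length; x along it. Lying flat, its axis is 14 mm above what it lies on. May be absent.
- fuse_b: cartridge fuse like fuse_a; may be absent. All fuses start in ways of the board, their ferrules in two spring clips each: lifted straight up by the middle of the barrel one resists with about 12 to 22 N, then snaps free within about 10 mm.
- fuse_c: cartridge fuse like fuse_a; may be absent.
- fuse_d: cartridge fuse like fuse_a; may be absent.
- fuse_e: cartridge fuse like fuse_a; may be absent.
- link: neutral link, in one of the ways of the board like the fuses: same 22 mm ferrules and length, but between them only a slim bare copper rod 12 mm in diameter, with no collars. Origin on its axis at mid-length, x along it. It stays in its clips.
- tray: open aluminium tray, loose on the table, 0.6 kg: 300 (x) x 140 (y) x 30 mm high outside, walls and floor 5 mm. Origin under its centre, z up. Five fuses fit side by side across it, lying along y, 54 mm apart in x.
- isolator: isolator switch box, fixed: grey, 110 (x) x 140 (y) x 128 mm high. Origin on the table 45 mm behind its front face; front faces its own -x, z up. From the front a steel hook, a round rod 7 mm thick, runs out along -x at y = 0: axis level at height 115 mm from x = -45 to -105 mm, then its tip slants up to x = -122 mm, height 124 mm.
- hook_root (a point): where the hook's axis leaves the isolator's front face, 115 mm above the table.
- hook_seat (a point): point on the hook's axis where the bail may hang, 40 mm out from the front face, 115 mm above the table; axes as the isolator's.
- lever (a joint): isolator lever on top of the box, rad: 0 to 0.1 at the start = on, leaning to the front (isolator -x); 1.0 = off, fully to the rear (+x); upright at 0.5. Stays where left; about 1 N at the knob. Pivot axis along the isolator y at x = 20 mm, y = 0, 150 mm above the table; 80 mm long to the centre of its knob.
- lever_tip (a point): centre of the lever's round black knob, 26 mm in diameter.
- tag: out-of-service marker: grey plastic block 36 (x) x 50 (y) x 65 mm high, 0.14 kg, upright on the table, with a flat-topped bail on top 38 mm wide, 14 mm thick in x, to 98 mm overall height. White card on its -x face. Origin at the centre of its underside, z up. Grip the block by its y sides, 50 mm apart, from above.
- tag_eye (a point): centre of the opening in the bail, 77.5 mm above the underside of the marker; the opening goes through along x, 24 mm wide (y) and from 65 to 90 mm above the underside.
- relay: bystander: plug-in relay 40 x 32 x 58 mm standing on the table; origin under its centre.
- screwdriver: bystander: screwdriver lying on the table.
- busbar: bystander: copper bar 90 x 20 x 6 mm lying on the table; origin under its centre.
- coil: bystander: copper coil on a black bobbin, 44 mm in diameter, 38 mm high, standing; origin under its centre.
- mug: bystander: white mug 80 mm wide, 90 mm high; origin under its centre.
- terminals: bystander: terminal strip 30 x 100 x 22 mm lying on the table; origin under its centre.

How it is judged (in metres and radians):
On the way, in this order (a step that is already met when the one before it is completed fails the run):
1. the isolator's lever is thrown fully over to the rear (off) (value of joint lever above 0.85 rad), for 0.2 s.
2. every fuse that is present lies flat in the tray (x of fuse_a in the frame of tray between -0.14 and 0.14 m and y of fuse_a in the frame of tray between -0.062 and 0.062 m and z of fuse_a in the frame of tray between 0.01 and 0.028 m and linear speed of each of fuse_a, fuse_b, fuse_c, fuse_d, fuse_e below 0.05 m/s and x of fuse_b in the frame of tray between -0.14 and 0.14 m and y of fuse_b in the frame of tray between -0.062 and 0.062 m and z of fuse_b in the frame of tray between 0.01 and 0.028 m and x of fuse_c in the frame of tray between -0.14 and 0.14 m and y of fuse_c in the frame of tray between -0.062 and 0.062 m and z of fuse_c in the frame of tray between 0.01 and 0.028 m and x of fuse_d in the frame of tray between -0.14 and 0.14 m and y of fuse_d in the frame of tray between -0.062 and 0.062 m and z of fuse_d in the frame of tray between 0.01 and 0.028 m and x of fuse_e in the frame of tray between -0.14 and 0.14 m and y of fuse_e in the frame of tray between -0.062 and 0.062 m and z of fuse_e in the frame of tray between 0.01 and 0.028 m), for 0.2 s.
3. the marker hangs on the isolator's hook with its card outward (x of tag_eye in the frame of isolator between -0.12 and -0.05 m and y of tag_eye in the frame of isolator between -0.022 and 0.022 m and z of tag_eye in the frame of isolator between 0.09 and 0.122 m and contact force between tag and isolator above 0.3 N and angle between tag's own z axis and vertical below 0.3 rad and angle between the x axis of tag and the x axis of isolator, either way round below 0.5 rad and x of hook_root in the frame of tag above 0.005 m and linear speed of tag below 0.1 m/s), for 0.2 s.
At the end, for the whole second after the job is handed in: Lever above 0.85 rad; each fuse present lies in the tray, axis 10 to 28 mm above its underside; link within 12 mm of its start; marker at rest on the hook's rod, upright within 0.3 rad, square to the isolator within 0.5 rad, card outward, bail opening 5 to 75 mm out and 90 to 122 mm high (all of step 2 and all of step 3 and value of joint lever above 0.85 rad and distance of link from where it was at the start of the episode below 0.012 m); the robot touches nothing.
It fails at once if a fuse is drawn while the isolator is still on (value of joint lever below 0.75 rad and distance of any of fuse_a, fuse_b, fuse_c, fuse_d, fuse_e from where it was at the start of the episode above 0.02 m).
It fails at once if the neutral link is pulled out or shifted by more than 12 mm (distance of link from where it was at the start of the episode above 0.012 m).
It fails at once if a bystander is shoved more than 40 mm (distance of any of relay, screwdriver, busbar, coil, mug, terminals from where it was at the start of the episode above 0.04 m).
Of fuse_a, fuse_b, fuse_c, fuse_d, fuse_e only 3 to 5 are there at a start; the rules pass over those that are not, and their reading is None.
At some moment in a run one of tray may be knocked a few centimetres aside while the robot is not near it.
Once in a run the grip may slacken for a moment while it holds something.
It also fails if it takes over 210 s, if anything falls off the work surface, if the arm or the gripper's body presses on something with over 40 N, if the wrist force passes 120 N, or if a joint passes its speed limit or range.

## Robot

A 7-joint arm with a two-finger parallel gripper is mounted at the origin on the work surface. World frame = base frame: x ahead of the robot, y to its left, z up, the work surface at z = 0. Lengths are in m, angles in degrees, forces in N, time in s.
With the tool pointing down it reaches from about 0.35 to 0.775 m from the base axis. Payload 3.1 kg.
Tool frame: the origin (TCP) lies midway between the tips of the shut fingers; the grasp point (between the pads) lies 19 mm behind it; z points along the fingers, y is the line along which they close (so a half turn about z gives the same grasp; the last joint's range is limited). The gripper opens to 85 mm and grips with 20 to 120 N. Pads are 22 mm wide; open, the fingers measure 114 mm over their backs; the gripper's body (76 mm by 85 mm) begins 54 mm behind the grasp point. The pads swing forward as they close: fully open they stand 13 mm farther back than shut.
Start: joints at [65.22, 17.813, 0.802, 86.603, -0.252, 75.585, -1.558], TCP at [0.21, -0.509, 0.231] pointing down, gripper open.
Joint ranges: [-154.91, 154.91], [-16.99, 109.72], [-72.82, 74.43], [7.12, 147.25], [-82.49, 262.49], [11.32, 116.49], [-174.64, 174.64]. Speed limits (degrees/s): [159.86, 159.86, 180, 180, 180, 180, 180].

## Interface

Orientations are given as [roll, pitch, yaw] about the fixed x, y, z axes, in that order (R = Rz(yaw) Ry(pitch) Rx(roll)).
In Python, from station import robot gives the robot as it stands. Calls block until the motion is done:
- robot.move_to(position, orientation): joint-space move of the TCP to a pose.
- robot.line_to(position, orientation=None, velocity=0.15, f_stop=None): straight line of the TCP; orientation=None keeps the orientation; velocity is the mean speed in m/s. With f_stop (N) it stops when the force on the tool has changed by that much, and returns True; else False.
- robot.move_j(angles): joint-space move.
- robot.gripper_to(opening, force=None): opening from 0.0 (shut) to 1.0 (fully open); force is the grip in N (None keeps the last); returns when the fingers have stopped.
- robot.pause(seconds).
- robot.inverse_kinematics(position, orientation): joint angles nearest the present ones, or None.
- robot.sense(): the state.
- robot.grab_frame(name): name is "scene" or "side" or "wrist"; returns (picture, depth): 480x640x3 uint8, red, green, blue; 480x640 float32, m along the optical axis (not along the pixel's ray), 0 where there is no reading.
- robot.calibration(name): a dict with "mtx" (3x3 intrinsics, pixels), "extrinsics" (4x4, takes a point from world to camera coordinates); the wrist camera has in their place "T_tool_cam" (4x4, takes a point from camera to tool coordinates, whose origin is the TCP and whose axes are the flange's). Camera axes: x right, y up, looking along -z (the intrinsics and any distortion apply to the point x, -y, -z); pixel columns grow to the right and rows downward; lengths in m; the calibration is good to about 2 mm. A picture is of the moment at which its call begins: read the wrist's pose just before it. calibration takes no time and is no camera call.
A pose or a line that the arm cannot do raises robot.PlanningError and nothing moves.
- robot.close_job(): hands the job in; it is judged then, once.
Trained networks look in the newest picture that a camera, given by its name, has taken for a name from the list of things; names that differ only in an ending like _2 or _b are one class to them, and where a whole thing is asked for, a point or a joint stands for the part that bears it (a point fixed in the world has none). Each returns a list of dicts, best first, with "p" (0 to 1); they miss things now and then, are a little off and sometimes report something else, mostly with a low value. They report only what shows in the picture. A call takes as long as a camera call.
- robot.look_for(query, camera): "point" ([column, row] in pixels, amid what is visible of it).
- robot.tip_of(query, camera): "point" ([column, row] in pixels: a listed point, or the origin of a listed thing).
The state is a dict: "time_s": time; "joint_positions": joint angles; "dq": joint speeds; "joint_torque": joint torques, N m; "tool_pos": TCP position; "eef_rot": TCP orientation; "contact_force": force on the tool from outside, world axes, zero at the start; "torque": the same for the moment, N m; "finger_gap": opening from 0.0 (shut) to 1.0 (fully open); "gripper_force": force on a finger pad.
Only numpy, scipy, OpenCV 4.12 (cv2) and the standard library are available. Lean on these libraries where they do the work, as an engineer would, in place of code of your own. Each camera call takes 0.05 s, during which the arm holds its last target. There are 200 camera calls.

## Working session

There is one attempt and no reset: what is moved stays moved. The work goes in short steps, each a Python script; the robot and the scene stay as the last script left them, time stands still between calls to the robot, and variables do not carry over. Pictures are saved under pics/ and viewed, at most 14 in all, crops included, and the job is handed in when it is done.

```bash
mkdir -p pics; ls; cat > h.py <<'E'
import numpy as np, cv2
from station import robot
def grab(cam,name=None):
    s=robot.sense(); im,d=robot.grab_frame(cam)
    if name: cv2.imwrite(f'pics/{name}.png',im[:,:,::-1])
    return im,d,s
E
python3 - <<'E'
from h import *
for c in ('scene','side'):
    im,d,s=grab(c,c+'0'); np.savez(c+'0',im=im,d=d)
    k=robot.calibration(c); print(k); 
print({k:np.round(v,3) for k,v in s.items()})
E
```

```text
pics
station.py
{'mtx': array([[488.51864193,   0.        , 314.35088539],
       [  0.        , 488.51864193, 240.48837091],
       [  0.        ,   0.        ,   1.        ]]), 'extrinsics': array([[ 5.46547427e-01,  8.37427725e-01,  8.45351096e-04,
        -3.34590962e-01],
       [-5.82331912e-01,  3.79333249e-01,  7.19024221e-01,
         1.99165021e-01],
       [ 6.01810148e-01, -3.93473113e-01,  6.94984500e-01,
        -1.37726616e+00],
       [ 0.00000000e+00,  0.00000000e+00,  0.00000000e+00,
         1.00000000e+00]])}
{'mtx': array([[563.64222275,   0.        , 317.61312107],
       [  0.        , 563.64222275, 233.87217087],
       [  0.        ,   0.        ,   1.        ]]), 'extrinsics': array([[-0.78222382, -0.62299315, -0.00233279,  0.46146168],
       [ 0.42695437, -0.53879889,  0.72622705, -0.32754147],
       [-0.45369138,  0.5670761 ,  0.68745097, -0.9196075 ],
       [ 0.        ,  0.        ,  0.        ,  1.        ]])}
{'time_s': np.float64(0.05), 'joint_positions': array([65.218, 17.861,  0.801, 86.69 , -0.252, 75.584, -1.559]), 'dq': array([-0.054, -0.065,  0.01 , -0.201, -0.07 ,  0.027,  0.013]), 'joint_torque': array([ 1.0000e-03, -3.8123e+01,  1.4700e-01, -2.3150e+01,  1.2000e-02,
        8.0000e-03, -0.0000e+00]), 'tool_pos': array([ 0.209, -0.508,  0.23 ]), 'eef_rot': array([-1.79867e+02,  6.00000e-03,  2.23970e+01]), 'contact_force': array([ 0.272, -0.853,  0.57 ]), 'torque': array([ 0.024,  0.069, -0.007]), 'gripper_force': np.float64(0.0), 'finger_gap': np.float64(1.001)}
```

View pics/scene0.png

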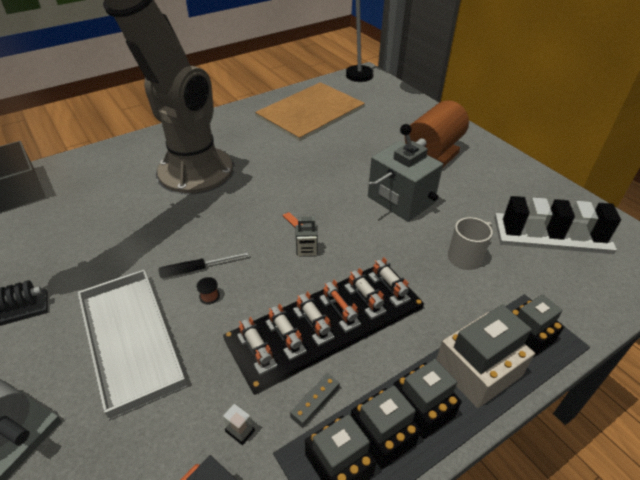

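View pics/side0.png

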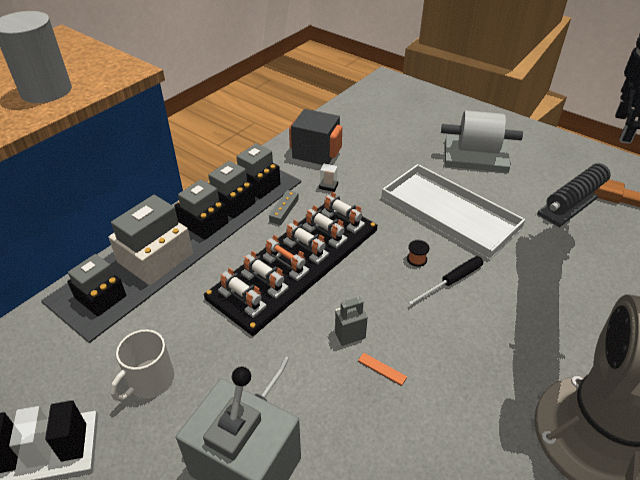

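```bash
cat >> h.py <<'E'
def cloud(cam,d,im):
    k=robot.calibration(cam); K=k['mtx']; T=np.linalg.inv(k['extrinsics'])
    v,u=np.nonzero(d>0); z=d[v,u]
    p=np.c_[(u-K[0,2])/K[0,0]*z,-(v-K[1,2])/K[1,1]*z,-z]
    return p@T[:3,:3].T+T[:3,3], im[v,u]
def rect(P,n=2): # P Nx2 -> minAreaRect
    return cv2.minAreaRect(P.astype(np.float32)*1000)
def proj(cam,p):
    k=robot.calibration(cam); c=k['extrinsics'][:3,:3]@np.asarray(p)+k['extrinsics'][:3,3]
    return k['mtx'][:2,:2]@np.array([c[0],-c[1]])/-c[2]+k['mtx'][:2,2]
E
python3 - <<'E'
from h import *
P=[];C=[]
for c in ('scene','side'):
    f=np.load(c+'0.npz'); p,q=cloud(c,f['d'],f['im']); P.append(p);C.append(q)
    m=(p[:,0]>.2)&(p[:,0]<.9)&(abs(p[:,1])<.6)&(abs(p[:,2])<.01); print(c,np.median(p[m,2]))
P=np.vstack(P);C=np.vstack(C)
m=(P[:,0]>0)&(P[:,0]<1.0)&(abs(P[:,1])<.65)&(P[:,2]>-.02)&(P[:,2]<.4); P=P[m];C=C[m]
np.savez('cl',P=P,C=C)
im=np.zeros((600,800,3),np.uint8)
o=np.argsort(P[:,2])
# u: y from +.65 left to -.65 ; v: x top=1.0 -> scale 600px/m
u=((.65-P[o,1])*600).astype(int); v=((1.0-P[o,0])*600).clip(0,599).astype(int)
for du in(0,1):
  for dv in (0,1): im[(v+dv).clip(0,599),(u+du).clip(0,799)]=C[o][:,::-1]
for k in range(1,10):
    cv2.putText(im,f'{k/10:.1f}',(0,600-60*k),0,.4,(0,255,255)); 
for k in range(-6,7): cv2.putText(im,f'{k/10:.1f}',(int((.65-k/10)*600),598),0,.4,(0,255,255))
cv2.imwrite('pics/top.png',im)
E
```

```text
scene -0.00013863380701073513
side -0.0010003454561053338
```

View pics/top.png

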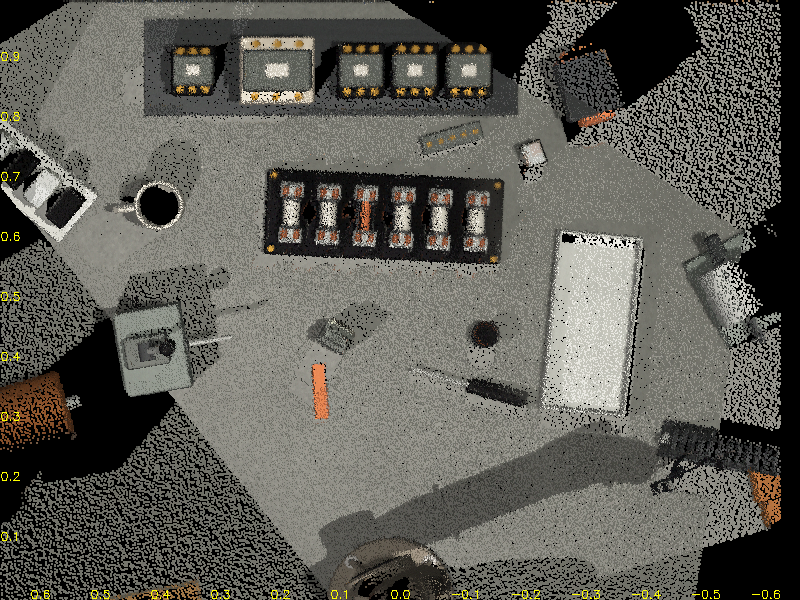

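```bash
python3 - <<'E'
from h import *
f=np.load('cl.npz');P=f['P'];C=f['C'].astype(int)
def R(x0,x1,y0,y1,z0,z1): 
    m=(P[:,0]>x0)&(P[:,0]<x1)&(P[:,1]>y0)&(P[:,1]<y1)&(P[:,2]>z0)&(P[:,2]<z1); return P[m],C[m]
def show(n,*a):
    p,_=R(*a); r=rect(p[:,:2]); print(n,len(p),np.round(r[0],1),np.round(r[1],1),round(r[2],2),'z',np.percentile(p[:,2],[5,50,95]).round(4),'mean',p.mean(0).round(4))
show('board',.54,.73,-.2,.25,.014,.024)
show('tray',.28,.63,-.43,-.2,.025,.034)
show('iso',.32,.52,.33,.5,.122,.134)
show('knob',.32,.52,.3,.5,.18,.3)
p,_=R(.38,.46,.24,.335,.1,.135); print('hook'); 
for y in np.arange(.26,.34,.01):
    q=p[abs(p[:,1]-y)<.005]; print(round(y,3),len(q),q.mean(0).round(4) if len(q) else '', q.max(0).round(4) if len(q) else '')
show('tagblk',.39,.48,.06,.16,.06,.07)
show('tagall',.39,.48,.06,.16,.02,.07)
show('bailtop',.39,.48,.06,.16,.092,.104)
p,c=R(.39,.48,.06,.16,.01,.06); w=p[c.min(1)>150]; print('white',len(w),w.mean(0) if len(w) else '')
p,c=R(.55,.71,-.18,.23,.055,.08)
w=(c.min(1)>120)&(p[:,2]>.06); p=p[w]
for y in np.arange(-.16,.24,.0615): pass
h,e=np.histogram(p[:,1],np.arange(-.18,.23,.01)); print(list(zip(e.round(2),h)))
print(proj('scene',[.44,.11,.04]),proj('side',[.44,.11,.04]))
cv2.imwrite('pics/crop.png',np.hstack([cv2.resize(cv2.imread(f'pics/{n}0.png')[y:y+60,x:x+60],(400,400),interpolation=2) for n,x,y in (('scene',276,208),('side',320,290))]))
E
```

```text
board 10706 [640.2  11.7] [395.1 143.6] 87.39 z [0.016  0.0191 0.0221] mean [0.6416 0.011  0.0191]
tray 2004 [ 464.5 -310.1] [195.5 304.4] 84.26 z [0.0255 0.0287 0.0314] mean [ 0.4688 -0.3359  0.0286]
iso 6223 [418.5 394.8] [142.4 117.7] 10.08 z [0.124  0.1267 0.1293] mean [0.4138 0.397  0.1267]
knob 613 [419.3 376.2] [24.7 40.1] 31.19 z [0.1842 0.2244 0.2334] mean [0.4198 0.3784 0.217 ]
hook
0.26 6 [0.4412 0.2641 0.1251] [0.4427 0.265  0.1296]
0.27 39 [0.4394 0.2707 0.1234] [0.4448 0.2748 0.1269]
0.28 39 [0.4375 0.2798 0.1183] [0.443  0.2846 0.1218]
0.29 37 [0.4358 0.29   0.1166] [0.4393 0.2944 0.1196]
0.3 38 [0.4343 0.2998 0.1163] [0.4385 0.3047 0.1198]
0.31 41 [0.4325 0.3101 0.1164] [0.4363 0.315  0.1204]
0.32 38 [0.4305 0.3203 0.1164] [0.4349 0.3248 0.1208]
0.33 53 [0.4183 0.3313 0.1161] [0.4325 0.3349 0.1274]
0.34 0  
tagblk 576 [441.4  91.6] [50.2 45.7] 59.29 z [0.0611 0.0641 0.0676] mean [0.4386 0.094  0.0641]
tagall 1307 [441.8  90.8] [51.7 48.1] 59.39 z [0.0235 0.0568 0.0664] mean [0.4403 0.0945 0.0511]
bailtop 265 [439.4  92.2] [38.6 18.4] 59.3 z [0.0931 0.0965 0.0992] mean
[... 788 characters left out ...]
(0)), (np.float64(0.03), np.int64(55)), (np.float64(0.04), np.int64(104)), (np.float64(0.05), np.int64(10)), (np.float64(0.06), np.int64(0)), (np.float64(0.07), np.int64(0)), (np.float64(0.08), np.int64(0)), (np.float64(0.09), np.int64(108)), (np.float64(0.1), np.int64(268)), (np.float64(0.11), np.int64(67)), (np.float64(0.12), np.int64(0)), (np.float64(0.13), np.int64(0)), (np.float64(0.14), np.int64(0)), (np.float64(0.15), np.int64(62)), (np.float64(0.16), np.int64(274)), (np.float64(0.17), np.int64(101)), (np.float64(0.18), np.int64(1)), (np.float64(0.19), np.int64(0)), (np.float64(0.2), np.int64(0)), (np.float64(0.21), np.int64(0))]
[313.50233843 234.67327819] [344.25814318 326.90419676]
```

View pics/crop.png

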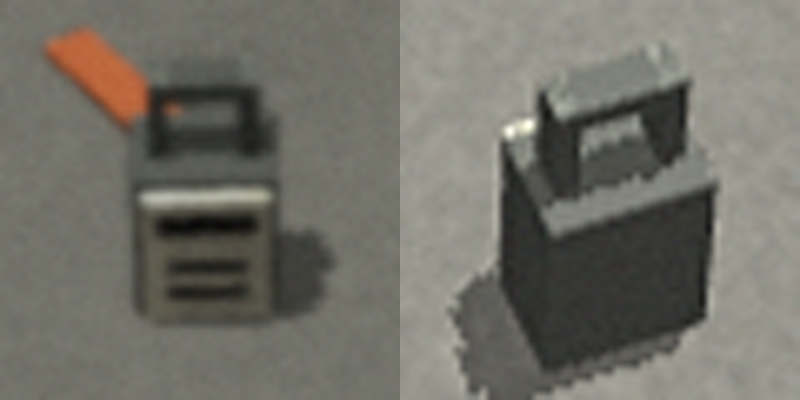

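```bash
cat >> h.py <<'E'
def tray(P):
    """tray centre and long-axis angle (deg) from rim points"""
    m=(P[:,2]>.022)&(P[:,2]<.035)&(P[:,0]>.2)&(P[:,0]<.75)&(P[:,1]<-.17)&(P[:,1]>-.5)
    q=P[m,:2]; img=np.zeros((600,400),np.uint8)
    img[((q[:,0]-.2)*1000).astype(int),((q[:,1]+.55)*1000).astype(int)]=255
    img=cv2.morphologyEx(img,cv2.MORPH_CLOSE,np.ones((11,11)))
    n,l,st,_=cv2.connectedComponentsWithStats(img); out=[]
    k=1+np.argmax(st[1:,2]*st[1:,3])
    v,u=np.nonzero(l==k); r=rect(np.c_[v/1000+.2005,u/1000-.5495])
    w,h=r[1]; a=r[2] if w>h else r[2]+90
    a=(a+90)%180-90
    return np.array(r[0])/1000,a,sorted(r[1])
def down(a): # tool pointing down, fingers closing along world angle a (deg)
    y=(a+90+90)%180-90
    return [180,0,y]
def best(pos,a):
    s=robot.sense(); c=[]
    for y in (down(a)[2],down(a)[2]+180):
        j=robot.inverse_kinematics(pos,[180,0,y])
        if j is not None: c.append((abs(j[6]),y))
    return [180,0,min(c)[1]] if c else None
E
python3 - <<'E'
from h import *
f=np.load('cl.npz');P=f['P']
print('tray',tray(P))
a=np.radians(100.08); X=np.array([np.cos(a),np.sin(a)]); Y=np.array([-X[1],X[0]])
m=(P[:,0]>.3)&(P[:,0]<.55)&(P[:,1]>.3)&(P[:,1]<.5)&(P[:,2]>.123)&(P[:,2]<.131)
q=P[m,:2]; print('iso x',np.percentile(q@X,[.3,1,3,97,99,99.7]).round(4),'y',np.percentile(q@Y,[.3,1,3,97,99,99.7]).round(4))
m=(P[:,0]>.3)&(P[:,0]<.55)&(P[:,1]>.3)&(P[:,1]<.4)&(P[:,2]>.02)&(P[:,2]<.10)
q=P[m,:2]; print('front face x',np.percentile(q@X,[5,20,50,80]).round(4))
m=(P[:,0]>.41)&(P[:,0]<.46)&(P[:,1]>.24)&(P[:,1]<.322)&(P[:,2]>.1)&(P[:,2]<.135)
q=P[m]; print('hook y',np.median(q[:,:2]@Y).round(4),'tip x',(q[:,:2]@X).min(),'fit',np.polyfit(q[:,1],q[:,0],1))
m=(P[:,0]>.38)&(P[:,0]<.47)&(P[:,1]>.33)&(P[:,1]<.42)&(P[:,2]>.212)&(P[:,2]<.27)
q=P[m]; A=np.c_[2*q,np.ones(len(q))]; s=np.linalg.lstsq(A,(q**2).sum(1),rcond=None)[0]; c=s[:3]; print('knob',c,np.sqrt(s[3]+c@c),'iso',c[:2]@X,c[:2]@Y)
for n,p,g in (('lever',[.43,.3,.21],10.1),('way1',[.64,-.144,.042],87.4),('way6',[.64,.166,.042],87.4),('tr1',[.57,-.35,.1],-5.7),('tr5',[.355,-.33,.1],-5.7),('tag',[.44,.092,.1],59.3),('hook',[.435,.29,.1],10.1)):
    for k in (0,180):
        o=down(g); o[2]+=k; j=robot.inverse_kinematics(p,o); print(n,o,None if j is None else np.round(j))
E
```

```text
tray (array([ 0.46220541, -0.33487036]), -5.9743194580078125, [149.7982177734375, 304.9856262207031])
iso x [0.261  0.2628 0.2657 0.3712 0.3726 0.3734] y [-0.5504 -0.5492 -0.5469 -0.4138 -0.412  -0.4111]
front face x [0.2601 0.2619 0.2646 0.2968]
hook y -0.4798 tip x 0.18181910614923213 fit [-0.18018765  0.48817183]
knob [0.42192458 0.37287331 0.22162439] 0.012615412422342903 iso 0.2932712331845769 -0.48067331767924254
lever [180, 0, -79.9] [  7.  27. -62.  91.  24.  77. 133.]
lever [180, 0, 100.1] [  7.  27. -61.  91.  24.  77. -47.]
way1 [180, 0, -2.6000000000000227] [ 19.  39. -13.  81.   9.  60. -88.]
way1 [180, 0, 177.39999999999998] [ 32.  44. -35.  81.  26.  64.  81.]
way6 [180, 0, -2.6000000000000227] [   4.   44.  -34.   80.   26.   64. -126.]
way6 [180, 0, 177.39999999999998] [ 12.  49. -49.  80.  38.  69.  46.]
tr1 [180, 0, 84.30000000000001] [ 40.  38. -17.  76.  11.  68.  17.]
tr1 [180, 0, 264.3] [  23.   37.   12.   77.   -8.   67. -150.]
tr5 [180, 0, 84.30000000000001] [ 54.  18. -16. 107.   6.  56.  30.]
tr5 [180, 0, 264.3] [  33.   17.   10.  108.   -4.   55. -141.]
tag [180, 0, -30.69999999999999] [  19.   18.  -40.  111.   14.   56. -147.]
tag [180, 0, 149.3] [ 30.  22. -54. 111.  21.  58.  26.]
hook [180, 0, -79.9] [ -81.   35.   65.  103.  -35.   65. -174.]
hook [180, 0, 100.1] [  0.  29. -49. 100.  25.  62. -47.]
```

```bash
cat >> h.py <<'E'
ISO_A=100.08; _a=np.radians(ISO_A); X=np.array([np.cos(_a),np.sin(_a)]); Y=np.array([-X[1],X[0]])
def iso(ix,iy,z): p=(.3065+ix)*X+(-.4805+iy)*Y; return [p[0],p[1],z]
def knob():
    out=[]
    for c in ('scene','side'):
        im,d,_=grab(c); P,_=cloud(c,d,im)
        q=P[:,:2]@np.c_[X,Y]-[.3065,-.4805]
        m=(abs(q[:,1])<.02)&(abs(q[:,0]-.02)<.08)&(P[:,2]>.205)&(P[:,2]<.245); out.append((c,m.sum(),np.r_[np.median(q[m],0),np.median(P[m,2])].round(4) if m.any() else None))
    return out
E
python3 - <<'E'
from h import *
o=[180,0,100.1]
robot.gripper_to(0.0)
robot.move_to(iso(-.08,0,.30),o)
robot.line_to(iso(-.07,0,.208),velocity=.2)
print(robot.sense()['contact_force'])
r=robot.line_to(iso(.050,0,.208),velocity=.06,f_stop=10)
s=robot.sense(); p=np.array(s['tool_pos']); print(r,p,p[:2]@X-.3065,p[:2]@Y+.4805,s['contact_force'],s['time_s'])
robot.line_to(iso(-.07,0,.23),velocity=.2); robot.line_to(iso(-.1,0,.33),velocity=.3)
robot.move_to([.45,.0,.35],[180,0,130])
print(knob())
E
```

```text
[ 0.64546686 -0.74465353 -0.01282688]
True [0.41255689 0.42146044 0.20669999] 0.036247952207519474 0.0005459084077301668 [ 1.21742615 -0.85084373  1.04145056] 6.0917
[('scene', np.int64(111), array([ 0.0513, -0.0044,  0.2228])), ('side', np.int64(361), array([0.0636, 0.0029, 0.2274]))]
```

```bash
cat >> h.py <<'E'
BC=np.array([.6402,.0117]); BA=87.39; BY=np.array([np.cos(np.radians(BA)),np.sin(np.radians(BA))])
def way(t): return BC+t*BY
def both():
    L=[]
    for c in ('scene','side'):
        im,d,_=grab(c); L.append(cloud(c,d,im)[0])
    return np.vstack(L)
def pick(t,zg=.042):
    w=way(t); o=[180,0,177.4]
    robot.gripper_to(.5,90)
    robot.move_to([*w,.20],o); robot.line_to([*w,zg+.05],velocity=.25)
    hit=robot.line_to([*w,zg],velocity=.06,f_stop=12); 
    robot.gripper_to(0,90); s=robot.sense(); g0=s['finger_gap']
    robot.line_to([*w,zg+.025],velocity=.05)
    robot.line_to([*w,.20],velocity=.25); robot.pause(.2)
    s=robot.sense(); print('pick',t,'hit',hit,'gap',round(g0,3),round(s['finger_gap'],3),'F',round(s['gripper_force'],1),'fz',s['contact_force'].round(1),'t',round(s['time_s'],1))
    return s
def place(i,tr,zg=.042):
    c,a,sz=tr; u=np.array([np.cos(np.radians(a)),np.sin(np.radians(a))]); p=c+i*.054*u
    o=[180,0,a+90]
    robot.move_to([*p,.16],o); robot.line_to([*p,.06],velocity=.25)
    g=robot.sense()['finger_gap']
    hit=robot.line_to([*p,zg-.054+.019],velocity=.05,f_stop=5)
    s=robot.sense(); z=s['tool_pos'][2]
    robot.gripper_to(.42); robot.line_to([*p,.16],velocity=.25)
    print('place',i,'gap',round(g,3),'hit',hit,'z',round(z,4),'t',round(robot.sense()['time_s'],1))
E
python3 - <<'E'
from h import *
f=np.load('cl.npz');P=f['P'];C=f['C'].astype(int)
for t in (-.155,-.093,-.031,.093,.155):
    w=way(t); m=(np.abs(P[:,:2]-w).max(1)<.03)&(P[:,2]>.058)&(C.min(1)>130); q=P[m]; q=q[np.abs(q[:,0]-w[0])<.018]
    print(t,w.round(4),q.mean(0).round(4),len(q))
pick(-.155)
im,d,_=grab('scene','p1'); P2=both(); print(tray(P2))
E
```

```text
-0.155 [ 0.6331 -0.1431] [ 0.6326 -0.1433  0.0636] 268
-0.093 [ 0.636  -0.0812] [ 0.6359 -0.0816  0.0635] 261
-0.031 [ 0.6388 -0.0193] [ 0.6385 -0.0198  0.0634] 264
0.093 [0.6444 0.1046] [0.6444 0.104  0.0633] 263
0.155 [0.6473 0.1665] [0.6476 0.1658 0.0633] 268
pick -0.155 hit False gap 0.25 0.248 F 89.6 fz [ 0.4 -0.1 -1.3] t 13.5
(array([ 0.46306589, -0.33434479]), -5.397743225097656, [146.59898376464844, 305.1918029785156])
```

View pics/p1.png

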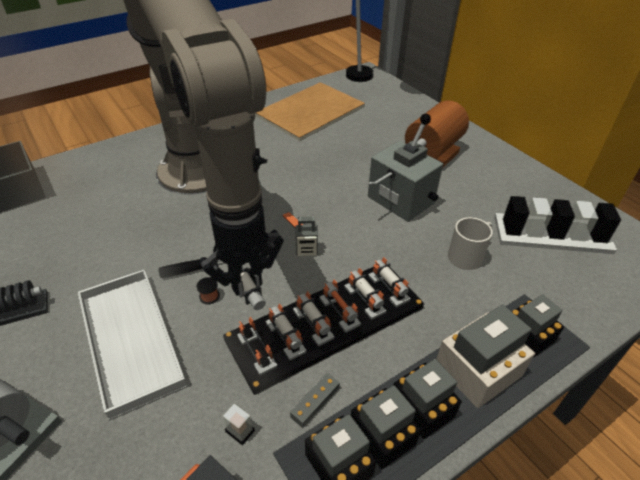

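```bash
python3 - <<'E'
from h import *
P=both(); tr=tray(P); print(tr); place(2,tr)
robot.move_to([*way(-.093),.2],[180,0,177.4])
im,d,_=grab('scene','p2')
P=both(); print(tray(P)); c,a,_=tray(P)
cv2.imwrite('pics/p2c.png',cv2.resize(im[250:430,60:300,::-1],None,fx=3,fy=3))
E
```

```text
(array([ 0.46188586, -0.33507303]), -6.0724639892578125, [148.7775115966797, 306.5256652832031])
place 2 gap 0.245 hit True z 0.008 t 17.4
(array([ 0.46165686, -0.33395895]), -5.994087219238281, [146.64878845214844, 305.2618408203125])
```

View pics/p2c.png

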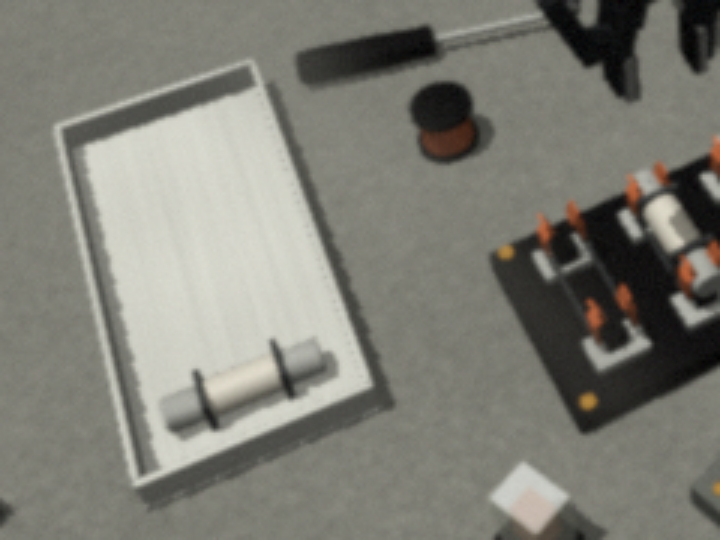

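```bash
sed -i "s/^    hit=robot.line_to(\[\*p,zg-.054/    assert .2<g<.32,g\n&/" h.py; python3 - <<'E'
from h import *
for t,i in ((-.093,1),(-.031,0)):
    s=pick(t); assert .2<s['finger_gap']<.32
    tr=tray(both()); print(tr); assert 140<tr[2][0]<160 and 295<tr[2][1]<315
    place(i,tr)
robot.move_to([*way(.093),.2],[180,0,177.4])
im,d,_=grab('scene','p3'); print(tray(both()))
cv2.imwrite('pics/p3c.png',im[200:430,60:450,::-1].repeat(2,0).repeat(2,1))
E
```

```text
pick -0.093 hit False gap 0.245 0.248 F 89.6 fz [ 0.6  0.1 -1.4] t 22.5
(array([ 0.46308948, -0.33471155]), -5.355827331542969, [147.7272491455078, 304.3218078613281])
place 1 gap 0.247 hit True z 0.008 t 26.3
pick -0.031 hit False gap 0.247 0.249 F 89.6 fz [-0.1 -0.2 -0.7] t 31.3
(array([ 0.45215762, -0.28730939]), -5.906150817871094, [213.10414123535156, 303.1751708984375])Traceback (most recent call last):
  File "<stdin>", line 4, in <module>
AssertionError
```

```bash
python3 - <<'E'
from h import *
im,d,_=grab('scene','p3'); P=both(); print(tray(P),robot.sense()['finger_gap'])
m=(P[:,2]>.022)&(P[:,2]<.035)&(P[:,0]>.2)&(P[:,0]<.75)&(P[:,1]<-.1)&(P[:,1]>-.5)
print(np.histogram(P[m,1],np.arange(-.46,-.1,.02)))
cv2.imwrite('pics/p3c.png',im[200:430,60:450,::-1].repeat(2,0).repeat(2,1))
E
```

```text
(array([ 0.45316846, -0.28764932]), -6.009010314941406, [212.35308837890625, 303.1671447753906]) 0.24908729088934578
(array([ 11,   0, 101, 598, 543, 512, 475, 507, 407, 331, 546, 136, 104,
       120, 250, 407, 288]), array([-0.46, -0.44, -0.42, -0.4 , -0.38, -0.36, -0.34, -0.32, -0.3 ,
       -0.28, -0.26, -0.24, -0.22, -0.2 , -0.18, -0.16, -0.14, -0.12]))
```

View pics/p3c.png

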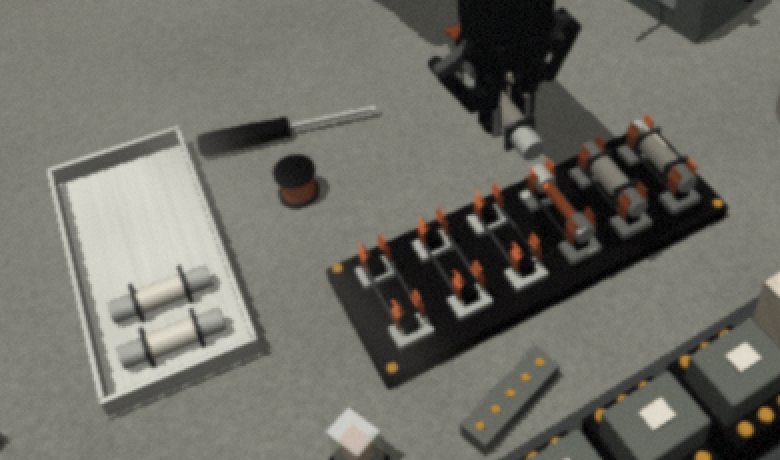

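```bash
sed -i 's/P,_=cloud(c,d,im)$/&/; s/L.append(cloud(c,d,im)\[0\])/q,col=cloud(c,d,im); L.append(q[col.min(1)>75])/' h.py; python3 - <<'E'
from h import *
tr=tray(both()); print(tr)
if 140<tr[2][0]<160 and 295<tr[2][1]<315:
    place(0,tr)
    robot.move_to([*way(.093),.2],[180,0,177.4])
    im,d,_=grab('scene','p4'); print(tray(both()))
    cv2.imwrite('pics/p4c.png',im[200:430,60:450,::-1].repeat(2,0).repeat(2,1))
E
```

```text
(array([ 0.44891107, -0.32049023]), -6.277290344238281, [146.8442840576172, 304.7220153808594])
place 0 gap 0.247 hit True z 0.008 t 35.5
(array([ 0.44956793, -0.32019177]), -5.417015075683594, [147.60507202148438, 304.6591796875])
```

View pics/p4c.png

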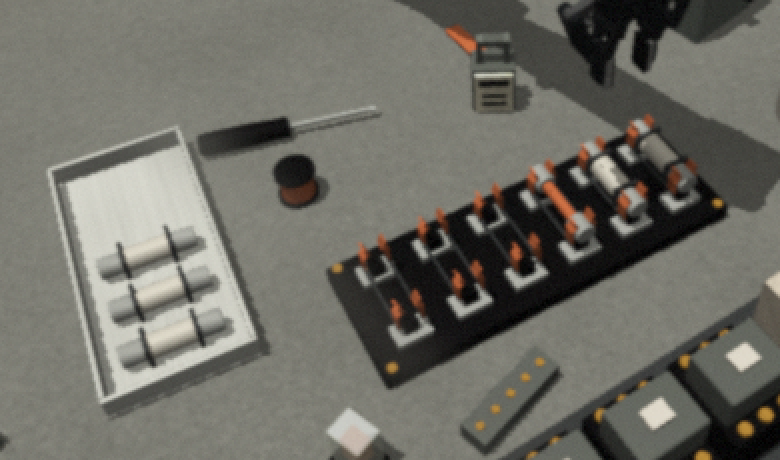

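```bash
python3 - <<'E'
from h import *
for t,i in ((.093,-1),(.155,-2)):
    s=pick(t); assert .2<s['finger_gap']<.32
    tr=tray(both()); print(tr); assert 140<tr[2][0]<160 and 295<tr[2][1]<315
    place(i,tr)
robot.move_to([.40,-.08,.30],[180,0,149.3])
im,d,_=grab('scene','p5'); P=both(); print(tray(P))
c,a,_=tray(P); a=np.radians(a); q=(P[:,:2]-c)@np.array([[np.cos(a),-np.sin(a)],[np.sin(a),np.cos(a)]])
for i in range(-2,3):
    m=(abs(q[:,0]-i*.054)<.02)&(abs(q[:,1])<.055)&(P[:,2]>.018)&(P[:,2]<.08); print(i,m.sum(),q[m].mean(0).round(3),np.percentile(P[m,2],99).round(4))
m=(P[:,0]>.39)&(P[:,0]<.5)&(P[:,1]>.04)&(P[:,1]<.16)
for z0,z1 in ((.06,.069),(.092,.104)):
    k=m&(P[:,2]>z0)&(P[:,2]<z1); r=rect(P[k,:2]); print(r)
cv2.imwrite('pics/p5c.png',im[160:430,60:450,::-1].repeat(2,0).repeat(2,1))
E
```

```text
pick 0.093 hit False gap 0.248 0.247 F 89.6 fz [-0.9  0.4 -1.9] t 41.3
(array([ 0.44893011, -0.32041373]), -6.009010314941406, [147.97195434570312, 303.06243896484375])
place -1 gap 0.252 hit True z 0.008 t 45.8
pick 0.155 hit False gap 0.249 0.244 F 89.7 fz [ 0.3  0.6 -0.9] t 51.4
(array([ 0.44822766, -0.32022278]), -5.710594177246094, [148.95704650878906, 305.8744201660156])
place -2 gap 0.245 hit True z 0.008 t 56.1
(array([ 0.44900552, -0.31981757]), -5.572196960449219, [146.62095642089844, 303.8258361816406])
-2 717 [-0.108  0.002] 0.0342
-1 752 [-0.053  0.001] 0.0344
0 777 [0.    0.001] 0.0348
1 796 [0.055 0.001] 0.0338
2 841 [ 0.108 -0.001] 0.0339
((441.8041076660156, 90.68215942382812), (49.502784729003906, 44.137630462646484), 60.62608337402344)
((438.76788330078125, 92.50025939941406), (37.76319885253906, 16.399126052856445), 57.100372314453125)
```

View pics/p5c.png

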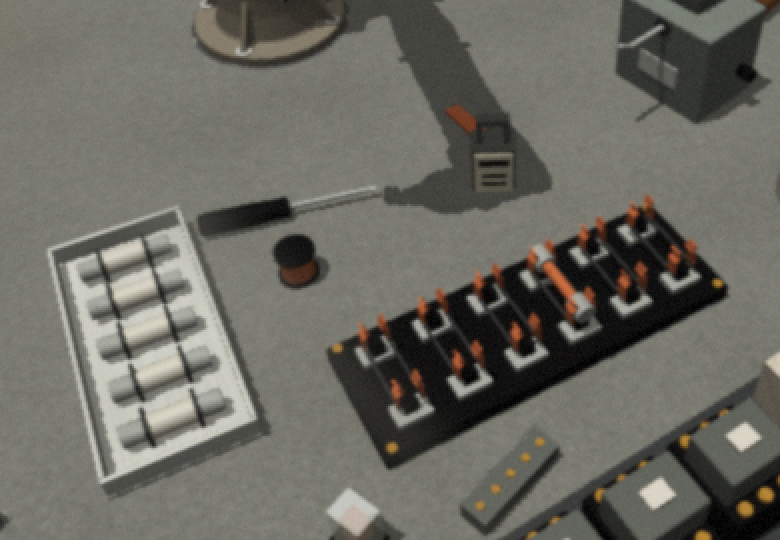

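```bash
python3 - <<'E'
from h import *
c=[.4392,.0923]; o=[180,0,149.3]
robot.gripper_to(1.0,60)
robot.move_to([*c,.22],o); robot.line_to([*c,.12],velocity=.2)
hit=robot.line_to([*c,.030],velocity=.06,f_stop=8); print('hit',hit,robot.sense()['tool_pos'])
robot.gripper_to(0,70); print(robot.sense()['finger_gap'],robot.sense()['gripper_force'])
robot.line_to([*c,.2],velocity=.15)
robot.move_to(iso(-.19,0,.2),[180,0,100.1]); robot.line_to(iso(-.175,0,.072),velocity=.15)
robot.pause(.3); s=robot.sense(); print(s['finger_gap'],s['tool_pos'],s['contact_force'],s['time_s'])
im,d,_=grab('side'); im2,d2,_=grab('scene')
u,v=proj('side',iso(-.15,0,.12)).astype(int); u2,v2=proj('scene',iso(-.15,0,.12)).astype(int); print(u,v,u2,v2)
f=lambda i,u,v: cv2.resize(i[max(v-70,0):v+70,max(u-70,0):u+70,::-1],(400,400),interpolation=2)
cv2.imwrite('pics/t1.png',np.hstack([f(im,u,v),f(im2,u2,v2)]))
for cam,dd,ii in (('side',d,im),('scene',d2,im2)):
    P,_=cloud(cam,dd,ii); q=P[:,:2]@np.c_[X,Y]-[.3065,-.4805]
    m=(abs(q[:,0]+.175)<.012)&(abs(q[:,1])<.017)&(P[:,2]>.125)&(P[:,2]<.148); print(cam,m.sum(),np.percentile(P[m,2],[50,95]) if m.any() else '',np.median(q[m],0))
E
```

```text
hit False [0.43955108 0.09237517 0.03035013]
0.5745692675802531 71.48698568344116
0.5763658691558434 [0.45048114 0.21363776 0.07257063] [ 0.89610457 -0.04904186 -0.92339832] 65.0333
295 345 361 189
side 72 [0.13580166 0.1466557 ] [-0.16748052 -0.00547696]
scene 39 [0.13600259 0.14554636] [-0.18183644  0.00698476]
```

View pics/t1.png

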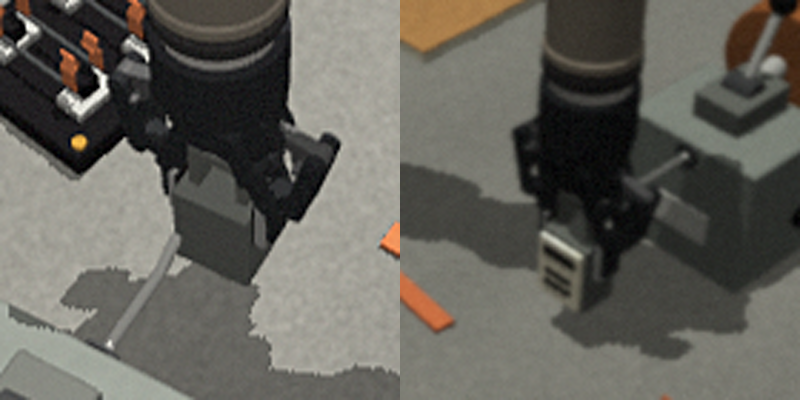

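```bash
python3 - <<'E'
from h import *
for cam in ('side','scene'):
    im,d,_=grab(cam); P,C=cloud(cam,d,im); q=P[:,:2]@np.c_[X,Y]-[.3065,-.4805]
    m=(abs(q[:,0]+.175)<.035)&(abs(q[:,1])<.022)&(P[:,2]>.02)&(P[:,2]<.13)
    Q=np.c_[q,P[:,2]][m]; print(cam,len(Q)); print(np.percentile(Q,[1,5,50,95,99],axis=0).round(4))
    t=Q[(abs(Q[:,0]+.175)<.015)]; print(np.histogram(t[:,2],np.arange(.03,.135,.005)))
    # hook axis check
    m=(q[:,0]>-.11)&(q[:,0]<-.06)&(abs(q[:,1])<.02)&(P[:,2]>.1)&(P[:,2]<.13); print('hook',m.sum(),np.median(np.c_[q,P[:,2]][m],0))
E
```

```text
side 823
[[-0.1822 -0.0216  0.0431]
 [-0.1764 -0.0193  0.0475]
 [-0.1575 -0.0011  0.0965]
 [-0.1555  0.0196  0.1171]
 [-0.155   0.0216  0.1258]]
(array([  0,   0,   0,   0,   0,   0,   0,   0,   0,   0,   0,   0,   0,
         0,  64, 153,  22,  22,  13,  11]), array([0.03 , 0.035, 0.04 , 0.045, 0.05 , 0.055, 0.06 , 0.065, 0.07 ,
       0.075, 0.08 , 0.085, 0.09 , 0.095, 0.1  , 0.105, 0.11 , 0.115,
       0.12 , 0.125, 0.13 ]))
hook 146 [-0.08555515  0.00134929  0.1165972 ]
scene 502
[[-0.2014 -0.0218  0.0457]
 [-0.2003 -0.0209  0.0509]
 [-0.1968  0.0012  0.0957]
 [-0.1731  0.0197  0.1196]
 [-0.1639  0.0216  0.1273]]
(array([ 0,  0,  0,  0,  0,  1,  0,  0,  0,  0,  0,  0,  0,  1, 19, 76, 15,
       17, 12, 11]), array([0.03 , 0.035, 0.04 , 0.045, 0.05 , 0.055, 0.06 , 0.065, 0.07 ,
       0.075, 0.08 , 0.085, 0.09 , 0.095, 0.1  , 0.105, 0.11 , 0.115,
       0.12 , 0.125, 0.13 ]))
hook 47 [-0.0820964  -0.00105663  0.11688716]
```

```bash
python3 - <<'E'
from h import *
r=robot.line_to(iso(-.085,0,.072),velocity=.05,f_stop=6); s=robot.sense(); print('insert',r,s['contact_force'],s['finger_gap'],s['tool_pos'])
if not r:
    r=robot.line_to(iso(-.085,0,.054),velocity=.03,f_stop=4); s=robot.sense(); print('lower',r,s['contact_force'],s['tool_pos'],s['finger_gap'],s['time_s'])
im,d,_=grab('side'); im2,d2,_=grab('scene')
u,v=proj('side',iso(-.085,0,.10)).astype(int); u2,v2=proj('scene',iso(-.085,0,.10)).astype(int)
f=lambda i,u,v: cv2.resize(i[max(v-70,0):v+70,max(u-70,0):u+70,::-1],(400,400),interpolation=2)
cv2.imwrite('pics/t2.png',np.hstack([f(im,u,v),f(im2,u2,v2)]))
E
```

```text
insert False [-0.22473207  0.50708635 -1.07267169] 0.5756330946850317 [0.4344543  0.30177624 0.07196092]
lower True [0.58147156 0.96656211 4.36362449] [0.43434399 0.3021974  0.05875508] 0.5757982515706093 67.6583
```

View pics/t2.png

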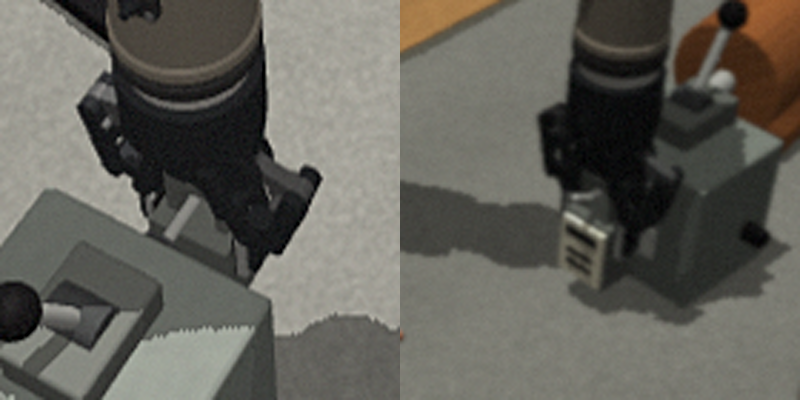

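```bash
python3 - <<'E'
from h import *
robot.gripper_to(1.0); robot.pause(.5)
robot.line_to(iso(-.085,0,.18),velocity=.08); robot.line_to(iso(-.085,0,.3),velocity=.2)
robot.move_to([.40,-.05,.35],[180,0,130]); robot.pause(.5)
im,d,_=grab('side'); im2,d2,_=grab('scene')
u,v=proj('side',iso(-.085,0,.08)).astype(int)
f=lambda i,u,v: cv2.resize(i[max(v-70,0):v+70,max(u-70,0):u+70,::-1],(400,400),interpolation=2)
cv2.imwrite('pics/t3.png',np.hstack([f(im,u,v),cv2.resize(im2[150:430,60:460,::-1],(400,400))]))
print(knob(),tray(both()),robot.sense()['time_s'])
for cam,dd,ii in (('side',d,im),('scene',d2,im2)):
    P,_=cloud(cam,dd,ii); q=P[:,:2]@np.c_[X,Y]-[.3065,-.4805]
    m=(abs(q[:,0]+.085)<.02)&(abs(q[:,1])<.03)&(P[:,2]>.122)&(P[:,2]<.14); print(cam,m.sum(),np.median(np.c_[q,P[:,2]][m],0) if m.any() else '')
E
```

```text
[('scene', np.int64(111), array([ 0.0519, -0.0044,  0.2229])), ('side', np.int64(360), array([0.0635, 0.0029, 0.2272]))] (array([ 0.44883783, -0.32027039]), -5.651496887207031, [147.5138702392578, 303.8440856933594]) 73.275
side 225 [-0.08426135  0.00026404  0.12493842]
scene 84 [-0.08789139 -0.00090665  0.12550531]
```

View pics/t3.png

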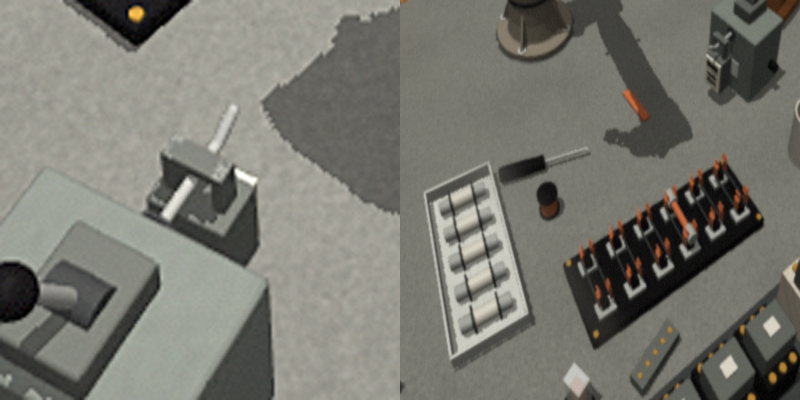

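The marker hangs on the hook at mid-rod, card outward. All five fuses lie flat in the tray, the link is in its clips, and the lever is off.

```bash
python3 -c "
from station import robot
print(robot.close_job())"
```

```text
the job is handed in; nothing more can be done
None
```

The job is handed in: lever thrown off, all five fuses laid flat and separate in the tray, the neutral link left in its clips, and the marker hanging on the hook card outward, confirmed in the last camera images at 73 s; the station did not report its verdict.

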